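# Clamp a roughed-out scoop to the indicated force

### The job

Lay the roughed-out wooden scoop flat on the bench clamp's metal bed, block end first, and slide it gently home under the foot, square and centred against the steel end stop. Then turn the orange knob clockwise until the green indicator tab has popped up about 10 mm, stopping before its red part comes up. Let go, leaving the scoop clamped and the other things on the bench where they are.

Things in the scene. Friction and masses are not known exactly. Their poses are not given: they have to be found in the camera images.
- scoop_neck (a point): centre of the neck of the scoop, the part to grasp. The scoop is one piece of pale wood lying flat: a block 80 long (x) x 56 wide (y) x 50 mm tall with a neck 95 long x 36 wide x 40 mm tall out of its back (-x), flush with its underside. This point: 20 mm above the underside, 85 mm behind the block's centre; x points to the block, z up. 0.14 to 0.28 kg, centre of mass 55 mm ahead
- scoop_nose (a point): middle of the lower edge of the block's front face, on the scoop's underside; same axes as scoop_neck, 125 mm ahead of it in x and 20 mm below it
- bed_top (a point): middle of the top of the bench clamp's sprung aluminium bed, 90 mm before (-x of) the end stop, 18 mm above the bench (bed not pressed). The bed is 80 mm wide (y) and reaches from 88 mm behind this point (-x, open end) to the stop; same axes as stop_face. It gives way (up to 4 mm down) only when pressed with more than the set force. The clamp is bolted down
- stop_face (a point): steel end stop of the bench clamp, an upright plate 70 mm wide, 40 mm tall: middle of the lower edge of its face, at the level of the bed's top. x points into the stop (the way the scoop is pushed), z up. It is rigid and spoilt if rammed (over 30 N)
- beam_under (a point): underside of the clamp's blue arm on the screw axis, 40 mm before (-x of) the stop and 87 mm above the bed's top. The arm is 36 mm wide in x, 30 mm tall, and is carried by a column at y = +55 to +90 mm. Under it hangs the foot, a disc 30 mm across, at the start only 4 to 9 mm above where the block's top will be, so the scoop must slide in level along the bed from -x. Axes as stop_face
- knob_grip (a point): square orange knob on top of the arm, on the vertical screw axis, pinched from above: 36 x 36 mm (faces square to this point's x and y), 36 mm tall, top 14 mm above this point; 22 mm below it a black disc. It turns but does not rise or sink. Clockwise from above tightens, 4.5 mm a rad, 0.2 to 0.3 N m; it stays where left. Foot height varies: 1.2 to 3 rad in all, so regrasp
- tab (a joint): how far the square indicator tab (16 x 16 mm, on top of the clamp's column, 72 mm to the +y side of the knob) stands out, m. 0 = flush. It stays at 0 until the foot presses the work on the bed with about 14 N, then rises 18 mm for each further radian of the knob; its upper 12 mm are green, below that red. Right is 7 to 13 mm; above 14 mm the work is being crushed
- tab_top (a point): centre of the tab's top face
- mallet: round wooden carver's mallet lying down, 240 mm long; leave alone; origin on its underside
- chisel_a: chisel with wooden handle, 200 mm long; leave alone; origin on its underside
- chisel_b: wider chisel with wooden handle, 200 mm long; leave alone; origin on its underside
- glue: white glue bottle with orange cap, 56 mm across, 150 mm tall, standing; leave alone; origin on its underside
- sander: cork sanding block 90 x 50 x 32 mm; leave alone; origin on its underside
- bowl: turned wooden bowl, 120 mm across, 50 mm tall; leave alone; origin on its underside
- offcut: wooden offcut 100 x 55 x 45 mm; leave alone; origin on its underside
Things that resemble listed ones, but are neither listed nor needed, are in the scene too. Leave any pink or yellow look-alike of the part that bears bed_top alone.

How it is judged:
By the outcome, as a careful person would: the job done as asked, in the order asked, and still so for the second after the job is handed in, with the robot touching nothing.
It also fails if it takes over 72 s, if anything falls off the work surface, if the arm or the gripper's body presses on something with over 40 N, if the wrist force passes 120 N, or if a joint passes its speed limit or range.

### The arm

A 7-joint arm with a two-finger parallel gripper is mounted at the origin on the work surface. World frame = base frame: x ahead of the robot, y to its left, z up, the work surface at z = 0. Lengths are in m, angles in rad, forces in N, time in s.
With the tool pointing down it reaches from about 0.425 to 0.8 m from the base axis. Payload 8.3 kg.
Tool frame: the origin (TCP) lies on the centre line of the jaws, within the pads' length; the fingertips stand ahead of it and the grasp point (between the pads) lies 3 mm ahead of it (robot.tip_reach is the z of the fingertips in the tool frame, in m); z points along the fingers, y is the direction in which the jaws open and shut (so a half turn about z gives the same grasp; the last joint's range is limited). The gripper opens to 85 mm and grips with 20 to 120 N. Pads are 22 mm wide; open, the fingers measure 114 mm over their backs; the gripper's body (76 mm by 85 mm) begins 54 mm behind the grasp point. The pads swing forward as they close: fully open they stand 13 mm farther back than shut.
Start: joints at [1.175, 0.383, 0.016, 1.37, -0.006, 1.388, -0.046], TCP at [0.204, -0.591, 0.253] pointing down, gripper open.
Joint ranges: [-2.95, 2.95], [-0.25, 2.06], [-1.52, 1.56], [0.18, 2.33], [-1.44, 4.58], [0.02, 2.06], [-3.01, 3.01]. Speed limits (rad/s): [2.39, 2.39, 3.01, 3.01, 3.14, 3.14, 3.14].

### API

Orientations are given as a rotation vector (axis times angle).
In Python, from station import robot, eyes, finish_job gives the robot as it stands.
- The arm moves only by the tool move_arm, never from a script. Its argument "deltas" is a list of rows, each a list of 7 numbers: the shift along the tool's x, y, z in m, then the turn, a rotation vector about the tool's x, y, z in degrees, then the finger opening in m, from 0 to 0.0854. A call has exactly 8 rows; each row shifts and turns the commanded pose from where the row before left it, along the tool's axes as they then stand; what a row does not reach is not made up. A row lasts 1/8 s, in which the tool goes at most 62.5 mm and 10.7 degrees, less where a joint would pass 70% of its speed; a pose out of reach is approached as far as the arm can. A call is refused whole if a number of a shift passes 0.0625 or a number of a turn 10.7, either way. A call with a gripper value outside its range is refused whole. The fingers move at their own pace and stop on an object; the grip force is fixed at half the most. Time passes only in rows, so rows that do not move let the fingers close, or fill a call up. It gives the time, the measured TCP pose, the force and the opening at its end, in the units of the state.
- robot.sense(): the state, without advancing time (a new reading comes with each control period).
- eyes.capture(name): name is "scene" or "top" or "wrist"; returns (picture, depth): 480x640x3 uint8, blue, green, red; 480x640 float32, m along the optical axis (not along the pixel's ray), 0 where there is no reading.
- eyes.calibration(name): a dict with "mtx" (3x3 intrinsics, pixels), "position" and "rotation" of the camera in the world; the wrist camera has in their place "T_tool_cam" (4x4, takes a point from camera to tool coordinates, whose origin is the TCP and whose axes are the flange's). Camera axes: x right, y up, looking along -z (the intrinsics and any distortion apply to the point x, -y, -z); pixel columns grow to the right and rows downward; lengths in m; the calibration is good to about 2 mm. A picture is of the moment at which its call begins: read the wrist's pose just before it. calibration takes no time and is no camera call.
- finish_job(): hands the job in, once; it reports no verdict.
Trained networks look in the newest picture that a camera, given by its name, has taken for a name from the list of things; names that differ only in an ending like _2 or _b are one class to them, and where a whole thing is asked for, a point or a joint stands for the part that bears it (a point fixed in the world has none). Each returns a list of dicts, best first, with "conf" (0 to 1); they miss things now and then, are a little off and sometimes report something else, mostly with a low value. They report only what shows in the picture. A call takes as long as a camera call. They do not tell look-alikes from the thing itself.
- eyes.outline_of(camera, target): "mask" (480x640 bool, what is visible of it) and "extent" ([left, top, width, height] in pixels, round what is visible of it).
The state is a dict: "clock": time; "qpos": joint angles; "qvel": joint speeds; "joint_efforts": joint torques, N m; "ee_pos": TCP position; "orientation": TCP orientation; "ft_force": force on the tool from outside, world axes, zero at the start; "ft_torque": the same for the moment, N m; "grip_width": finger opening in m.
Only numpy, scipy, OpenCV 4.12 (cv2) and the standard library are available. Lean on these libraries where they do the work, as an engineer would, in place of code of your own. Each camera call takes 0.05 s, during which the arm holds its last target.

## Working session

There is one attempt and no reset: what is moved stays moved. The work goes in short steps, Python scripts to look and compute and a tool call to move; the robot and the scene stay as the last step left them, time stands still between calls to the robot, and variables do not carry over. Pictures are saved under pics/ and viewed, and the job is handed in when it is done.

Besides the shell and the picture viewer there is one more tool, called after "Emit:" as name(argument=value, ...), one argument or row to a line, values as JSON. move_arm: Moves the arm, as the interface text tells. Its arguments: {"type":"object","properties":{"deltas":{"type":"array","items":{"type":"array","items":{"type":"number"}}}},"required":["deltas"]}

```bash
ls; mkdir -p pics; cat > h.py <<'E'
import numpy as np, cv2
from station import robot, eyes, finish_job
from scipy.spatial.transform import Rotation as R
def pose():
    s=robot.sense(); return s, np.array(s["ee_pos"]), R.from_rotvec(s["orientation"])
def camT(name):
    c=eyes.calibration(name)
    if "T_tool_cam" in c:
        s,p,r=pose(); T=np.eye(4);T[:3,:3]=r.as_matrix();T[:3,3]=p
        return np.array(c["mtx"]),T@np.array(c["T_tool_cam"])
    T=np.eye(4); rot=np.array(c["rotation"]); T[:3,:3]=rot if rot.shape==(3,3) else R.from_rotvec(rot).as_matrix(); T[:3,3]=c["position"]
    return np.array(c["mtx"]),T
def cloud(depth,K,T):
    v,u=np.mgrid[0:480,0:640]
    x=(u-K[0,2])/K[0,0]*depth; y=(v-K[1,2])/K[1,1]*depth
    P=np.stack([x,-y,-depth],-1)
    W=P@T[:3,:3].T+T[:3,3]; W[depth<=0]=np.nan
    return W
def project(P,K,T):
    P=np.atleast_2d(P); q=(P-T[:3,3])@T[:3,:3]
    return np.stack([K[0,2]+K[0,0]*q[:,0]/-q[:,2],K[1,2]+K[1,1]*-q[:,1]/-q[:,2]],-1)
E
python3 - <<'E'
from h import *
print(robot.sense(), getattr(robot,'tip_reach',None))
for n in ["scene","top"]:
    c=eyes.calibration(n); print(n,c)
    im,d=eyes.capture(n); cv2.imwrite(f"pics/{n}0.png",im); np.save(f"{n}0.npy",d)
    for t in ["scoop_neck","bed_top","knob_grip","tab","glue","mallet"]:
        o=eyes.outline_of(n,t); print(n,t,[(round(x["conf"],2),x["extent"]) for x in o])
print(eyes.calibration("wrist"))
E
```

```text
pics
{'clock': 0.0, 'qpos': array([ 1.17510667,  0.38425435,  0.01640489,  1.37116317, -0.00628264,
        1.38819728, -0.0464856 ]), 'qvel': array([ 0.00065074, -0.00194595,  0.00019054,  0.00025318,  0.00031319,
       -0.00094597, -0.00096181]), 'joint_efforts': array([ 4.61456184e-04, -6.27607584e+01,  8.44759606e-01, -3.71839929e+01,
        1.67038862e-02,  1.40089760e-02, -2.88049580e-05]), 'ee_pos': array([ 0.20403677, -0.59026855,  0.2522649 ]), 'orientation': array([-3.09628193e+00, -5.20097135e-01,  6.13411784e-04]), 'ft_force': array([ 0.4404641 ,  0.35848819, -0.47198085]), 'ft_torque': array([ 0.04817306, -0.03209155, -0.00838749]), 'grip_width': 0.08558858787311398} 0.022
scene {'mtx': array([[559.90724078,   0.        , 328.52041141],
       [  0.        , 559.90724078, 237.71699366],
       [  0.        ,   0.        ,   1.        ]]), 'position': array([ 1.59317652, -0.06189176,  1.00467875]), 'rotation': array([0.7135585 , 0.67521196, 1.44599111])}
scene scoop_neck [(0.55, [209.6, 254.2, 35.8, 59.0]), (0.34, [102.9, 266.8, 46.2, 39.2])]
scene bed_top [(0.96, [398.
[... 1014 characters left out ...]
20.1])]
top tab [(0.72, [371.2, 151.1, 22.3, 31.9])]
top glue [(0.64, [192.9, 154.6, 19.1, 22.3])]
top mallet [(0.7, [153.8, 185.1, 40.2, 78.8]), (0.49, [369.3, 148.3, 23.2, 33.8])]
{'mtx': array([[349.30818446,   0.        , 319.52075266],
       [  0.        , 349.30818446, 239.45823878],
       [  0.        ,   0.        ,   1.        ]]), 'T_tool_cam': array([[ 9.81550398e-04,  9.61612279e-01,  2.74410023e-01,
         6.97141119e-02],
       [ 9.99999451e-01, -1.04418998e-03,  8.21983286e-05,
         5.60306250e-04],
       [ 3.65579118e-04,  2.74409791e-01, -9.61612777e-01,
        -1.21915220e-01],
       [ 0.00000000e+00,  0.00000000e+00,  0.00000000e+00,
         1.00000000e+00]])}
```

View pics/scene0.png

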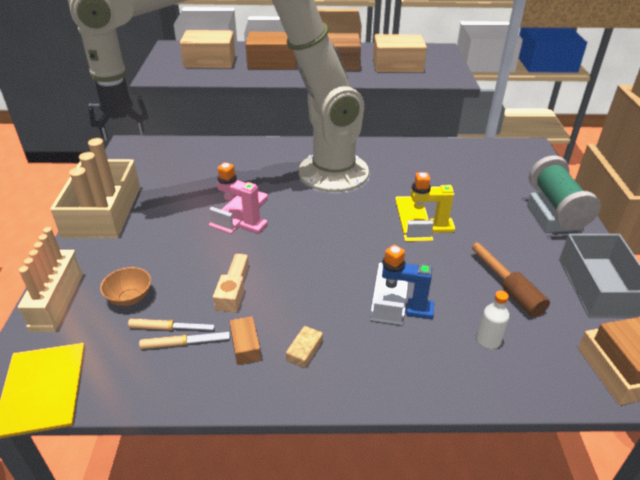

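View pics/top0.png

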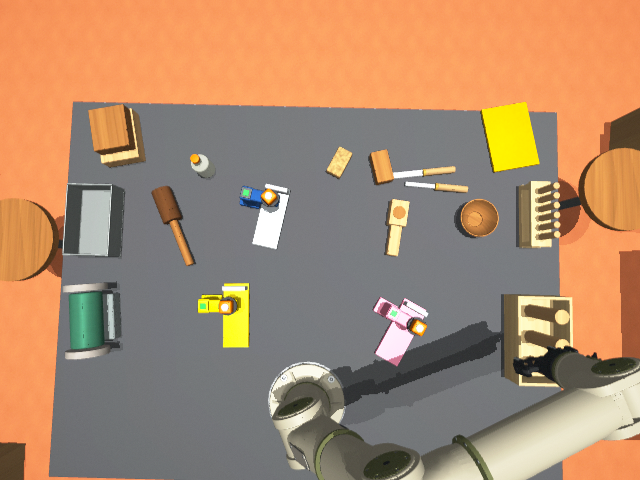

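The blue-armed clamp with a grey bed is at top (265,210). Its look-alikes are yellow (225,310) and pink (403,325), so the blue one fits the description. The scoop is at top (397,225), with the block towards +x. The brown offcut (381,167) and the cork sander (339,161) are not scoops. Next I'll measure poses.

```bash
python3 - <<'E'
from h import *
im=cv2.imread("pics/top0.png"); d=np.load("top0.npy"); K,T=camT("top"); W=cloud(d,K,T)
ims=cv2.imread("pics/scene0.png"); ds=np.load("scene0.npy"); Ks,Ts=camT("scene"); Ws=cloud(ds,Ks,Ts)
# table level
print("table z", np.nanmedian(W[270:300,300:350,2]), np.nanmedian(Ws[340:360,380:430,2]))
a=im[130:270,180:460]; cv2.imwrite("pics/c1.png",cv2.resize(im[170:265,225:305],None,fx=6,fy=6,interpolation=cv2.INTER_CUBIC))
cv2.imwrite("pics/c2.png",cv2.resize(im[185:270,365:430],None,fx=6,fy=6,interpolation=cv2.INTER_CUBIC))
cv2.imwrite("pics/c3.png",cv2.resize(ims[230:330,350:450],None,fx=6,fy=6,interpolation=cv2.INTER_CUBIC))
# scoop
reg=np.zeros(d.shape,bool); reg[190:265,375:415]=1
for lo,hi in [(.012,.045),(.045,.07)]:
    m=reg&(W[...,2]>lo)&(W[...,2]<hi); P=W[m]; print("scoop",lo,m.sum(),np.median(P,0),cv2.minAreaRect((P[:,:2]*1000).astype(np.float32)))
reg=np.zeros(d.shape,bool); reg[175:262,230:300]=1
m=reg&(W[...,2]>.010)&(W[...,2]<.026); P=W[m]; print("bed",m.sum(),np.median(P,0),cv2.minAreaRect((P[:,:2]*1000).astype(np.float32)))
for n,(u,v) in dict(knob=(269,197),tab=(247,194),bed=(270,230),stop=(282,189)).items(): print(n,W[v-1:v+2,u-1:u+2].reshape(-1,3).mean(0))
E
```

```text
table z -0.000575019985455838 -3.214665044004583e-05
scoop 0.012 445 [ 0.52161824 -0.26069227  0.03920797] ((552.9619140625, -269.5404052734375), (56.862422943115234, 175.82101440429688), 82.00395965576172)
scoop 0.045 443 [ 0.59879385 -0.2757127   0.04960066] ((554.587890625, -269.6187744140625), (56.560585021972656, 170.8339080810547), 82.25145721435547)
bed 1216 [0.56151499 0.13002651 0.01709785] ((565.4403076171875, 130.5016326904297), (177.880126953125, 163.5962677001953), 13.372674942016602)
knob [0.61581171 0.1157782  0.18631698]
tab [0.63046485 0.18557235 0.14054651]
bed [0.53663492 0.12825436 0.01629777]
stop [0.6625523  0.0904377  0.05657964]
```

```bash
sleep 1
```

```text
(no output)
```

View pics/c1.png

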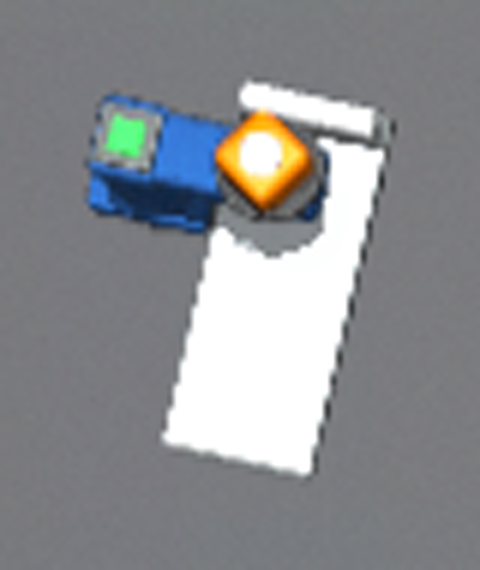

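View pics/c2.png

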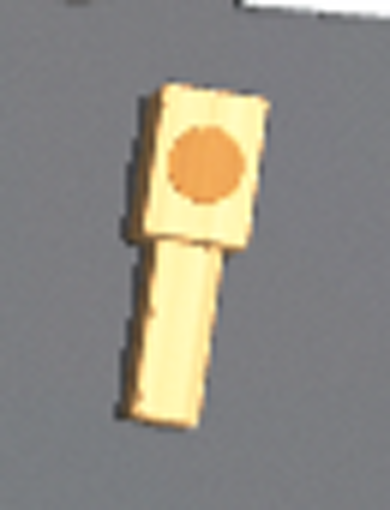

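View pics/c3.png

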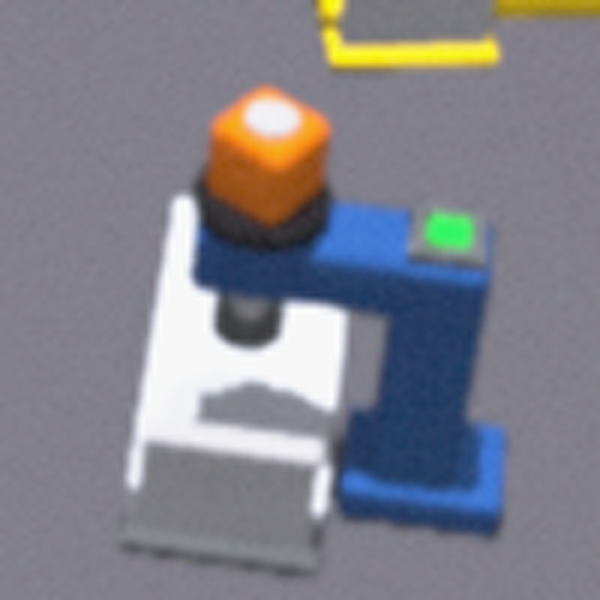

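```bash
cat >> h.py <<'E'
def downR(az):  # tool z down, tool x at azimuth az (deg)
    a=np.radians(az); x=np.array([np.cos(a),np.sin(a),0]); z=np.array([0,0,-1.]); return R.from_matrix(np.stack([x,np.cross(z,x),z],1))
def az_of(r): x=r.as_matrix()[:,0]; return np.degrees(np.arctan2(x[1],x[0]))
def plan(pt,azt,n,grip,p0=None,az0=None,rnd=4):
    s,p,r=pose(); az=az_of(r) if az0 is None else az0; p=p if p0 is None else np.array(p0)
    dz=(azt-az+180)%360-180 if abs(azt-az)<=360 and n>0 else 0
    turn=round(-dz/n,2); rows=[]; pt=np.array(pt,float)
    for i in range(n):
        step=(pt-p)/(n-i); v=np.round(downR(az).inv().apply(step),rnd)
        p=p+downR(az).apply(v); az-=turn
        rows.append([float(x) for x in v]+[0,0,turn,grip])
    print("end",p,az); 
    for i in range(0,n,8): print(str(rows[i:i+8]).replace(" ",""))
def st():
    s,p,r=pose(); m=r.as_matrix(); print("t%.2f p %s az %.2f tilt %s F %s T %s w %.4f"%(s["clock"],np.round(p,4),az_of(r),np.round(m[:2,2],4),np.round(s["ft_force"],1),np.round(s["ft_torque"],2),s["grip_width"]))
E
python3 - <<'E'
from h import *
st(); plan([.51,-.263,.26],172,16,.0854,rnd=3)
E
```

```text
t0.70 p [ 0.2042 -0.5907  0.2533] az 19.07 tilt [0.     0.0001] F [-0.6 -0.1  0.4] T [ 0.02 -0.02  0.03] w 0.0854
end [ 0.50949934 -0.26325222  0.26028322] 172.0317543300449
[[0.025,-0.013,-0.0,0,0,np.float64(-9.56),0.0854],[0.027,-0.009,-0.0,0,0,np.float64(-9.56),0.0854],[0.028,-0.004,-0.0,0,0,np.float64(-9.56),0.0854],[0.028,0.0,-0.001,0,0,np.float64(-9.56),0.0854],[0.027,0.005,-0.0,0,0,np.float64(-9.56),0.0854],[0.026,0.01,-0.001,0,0,np.float64(-9.56),0.0854],[0.024,0.014,-0.0,0,0,np.float64(-9.56),0.0854],[0.022,0.018,-0.001,0,0,np.float64(-9.56),0.0854]]
[[0.019,0.021,-0.0,0,0,np.float64(-9.56),0.0854],[0.015,0.024,-0.001,0,0,np.float64(-9.56),0.0854],[0.011,0.026,-0.0,0,0,np.float64(-9.56),0.0854],[0.006,0.027,-0.001,0,0,np.float64(-9.56),0.0854],[0.002,0.028,-0.0,0,0,np.float64(-9.56),0.0854],[-0.003,0.028,-0.001,0,0,np.float64(-9.56),0.0854],[-0.008,0.026,-0.0,0,0,np.float64(-9.56),0.0854],[-0.011,0.025,-0.001,0,0,np.float64(-9.56),0.0854]]
```

Emit:
move_arm(
  deltas=[
    [0.025,-0.013,-0.02,0,0,-9.56,0.0854],
    [0.027,-0.009,-0.02,0,0,-9.56,0.0854],
    [0.028,-0.004,-0.01,0,0,-9.56,0.0854],
    [0.028,0,-0.001,0,0,-9.56,0.0854],
    [0.027,0.005,0,0,0,-9.56,0.0854],
    [0.026,0.01,-0.001,0,0,-9.56,0.0854],
    [0.024,0.014,0,0,0,-9.56,0.0854],
    [0.022,0.018,-0.001,0,0,-9.56,0.0854],
  ],
)

```text
clock: 1.7
ee_pos: [0.3587, -0.4268, 0.3064]
orientation: [2.105, 2.332, -0.0]
ft_force: [-0.2, -0.3, -0.9]
grip_width: 0.0854
```

Emit:
move_arm(
  deltas=[
    [0.019,0.021,0,0,0,-9.56,0.0854],
    [0.015,0.024,0.01,0,0,-9.56,0.0854],
    [0.011,0.026,0.02,0,0,-9.56,0.0854],
    [0.006,0.027,0.02,0,0,-9.56,0.0854],
    [0.002,0.028,0,0,0,-9.56,0.0854],
    [-0.003,0.028,0,0,0,-9.56,0.0854],
    [-0.008,0.026,0,0,0,-9.56,0.0854],
    [-0.011,0.025,0,0,0,-9.56,0.0854],
  ],
)

```text
clock: 2.7
ee_pos: [0.5101, -0.2627, 0.2564]
orientation: [0.21, 3.134, -0.0]
ft_force: [0.2, -0.5, -0.4]
grip_width: 0.0856
```

```bash
python3 - <<'E'
from h import *
st(); K,T=camT("wrist"); im,d=eyes.capture("wrist"); st(); np.save("T1.npy",T); np.save("w1.npy",d); cv2.imwrite("pics/w1.png",im); W=cloud(d,K,T)
o=eyes.outline_of("wrist","scoop_neck"); print([(x["conf"],x["extent"]) for x in o])
if o: np.save("m1.npy",o[0]["mask"])
st()
E
```

```text
t2.70 p [ 0.5101 -0.2627  0.2564] az 172.33 tilt [ 0.0002 -0.0001] F [ 0.2 -0.5 -0.4] T [-0.02 -0.04 -0.01] w 0.0856
t2.75 p [ 0.5124 -0.2586  0.2565] az 173.10 tilt [0.0016 0.0019] F [1.  4.  0.4] T [ 0.21 -0.02  0.02] w 0.0852
[(0.93, [293.2, 161.5, 53.5, 175.6])]
t2.80 p [ 0.5115 -0.2598  0.2565] az 172.55 tilt [0.0013 0.0017] F [ 0.5  0.5 -0.2] T [ 0.07 -0.02 -0.01] w 0.0853
```

View pics/w1.png

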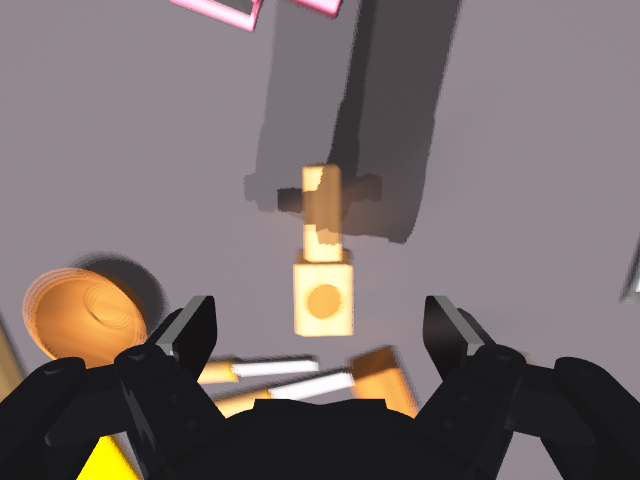

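The wrist view shows the scoop with its neck at (322,210) and its block at (323,300). The arm was still settling, so I'll retake the picture.

```bash
python3 - <<'E'
from h import *
eyes.capture("wrist");st()
K,T=camT("wrist"); im,d=eyes.capture("wrist"); st(); cv2.imwrite("pics/w2.png",im); W=cloud(d,K,T)
o=eyes.outline_of("wrist","scoop_neck"); print([(x["conf"],x["extent"]) for x in o])
m=o[0]["mask"]
m=cv2.dilate(m.astype(np.uint8),np.ones((7,7)))>0
print("table",np.nanmedian(W[100:240,500:600,2]))
for lo,hi in [(.008,.07),(.030,.044),(.045,.06)]:
    q=m&(W[...,2]>lo)&(W[...,2]<hi); P=W[q]; r=cv2.minAreaRect((P[:,:2]*1000).astype(np.float32)); print(lo,q.sum(),np.median(P[:,2]),r)
st()
E
```

```text
t2.85 p [ 0.5104 -0.2617  0.2564] az 172.18 tilt [0.0005 0.0007] F [-0.3  0.4  0.1] T [-0.01  0.03  0.02] w 0.0852
t2.90 p [ 0.5095 -0.2632  0.2563] az 171.97 tilt [-0.0001 -0.    ] F [ 0.1 -0.1  1.1] T [-0.03  0.02  0.01] w 0.0854
[(0.86, [292.3, 160.2, 53.9, 176.4])]
table 0.00131543664949621
0.008 7639 0.04838685813317323 ((550.5031127929688, -268.36822509765625), (55.98689270019531, 174.17886352539062), 82.5657730102539)
0.03 3559 0.041081974972757174 ((512.8346557617188, -262.6917724609375), (55.682918548583984, 97.62345886230469), 81.86056518554688)
0.045 3895 0.05121316338449 ((597.2699584960938, -274.46075439453125), (55.98040008544922, 79.82545471191406), 82.59739685058594)
t2.95 p [ 0.5091 -0.264   0.2562] az 171.88 tilt [-0.0004 -0.0004] F [-1.1  0.3  0.1] T [-0.    0.01 -0.  ] w 0.0850
```

```bash
python3 - <<'E'
from h import *
st(); plan([.513,-.2636,.028],172.5,6,.0854,rnd=4)
E
```

```text
t2.95 p [ 0.5091 -0.264   0.2562] az 171.88 tilt [-0.0004 -0.0004] F [-1.1  0.3  0.1] T [-0.    0.01 -0.  ] w 0.0850
end [ 0.51296273 -0.26355894  0.028048  ] 172.47650532564
[[-0.0006,0.0002,0.038,0,0,np.float64(-0.1),0.0854],[-0.0006,0.0002,0.038,0,0,np.float64(-0.1),0.0854],[-0.0007,0.0001,0.0381,0,0,np.float64(-0.1),0.0854],[-0.0006,0.0002,0.038,0,0,np.float64(-0.1),0.0854],[-0.0007,0.0001,0.0381,0,0,np.float64(-0.1),0.0854],[-0.0006,0.0002,0.038,0,0,np.float64(-0.1),0.0854]]
```

Emit:
move_arm(
  deltas=[
    [-0.002,0.0005,0.05,0,0,-0.3,0.0854],
    [-0.0018,0.0005,0.05,0,0,-0.3,0.0854],
    [0,0,0.05,0,0,0,0.0854],
    [0,0,0.04,0,0,0,0.0854],
    [0,0,0.02,0,0,0,0.0854],
    [0,0,0.01,0,0,0,0.0854],
    [0,0,0.005,0,0,0,0.0854],
    [0,0,0.003,0,0,0,0.0854],
  ],
)

```text
clock: 3.95
ee_pos: [0.5142, -0.2632, 0.0293]
orientation: [0.202, 3.133, -0.001]
ft_force: [0.4, -0.7, 0.4]
grip_width: 0.0854
```

Emit:
move_arm(
  deltas=[
    [0,0,0,0,0,0,0.06],
    [0,0,0,0,0,0,0.045],
    [0,0,0,0,0,0,0.03],
    [0,0,0,0,0,0,0.02],
    [0,0,0,0,0,0,0.02],
    [0,0,0,0,0,0,0.02],
    [0,0,0,0,0,0,0.02],
    [0,0,0,0,0,0,0.02],
  ],
)

```text
clock: 4.95
ee_pos: [0.5138, -0.263, 0.0289]
orientation: [0.202, 3.134, -0.001]
ft_force: [-1.2, 0.5, 5.1]
grip_width: 0.0353
```

```bash
python3 - <<'E'
from h import *
st()
E
```

```text
t4.95 p [ 0.5138 -0.263   0.0289] az 172.62 tilt [ 0.0009 -0.0005] F [-1.2  0.5  5.1] T [0.1  0.2  0.01] w 0.0353
```

```bash
python3 - <<'E'
from h import *
plan([.56,0,.25],168,8,.02,p0=[.514,-.263,.17],rnd=3)
E
```

```text
end [5.59665847e-01 1.44760085e-04 2.50000000e-01] 167.98380736274967
[[-0.001,0.033,-0.01,0,0,np.float64(0.58),0.02],[-0.001,0.033,-0.01,0,0,np.float64(0.58),0.02],[-0.001,0.033,-0.01,0,0,np.float64(0.58),0.02],[-0.001,0.034,-0.01,0,0,np.float64(0.58),0.02],[-0.0,0.033,-0.01,0,0,np.float64(0.58),0.02],[0.0,0.034,-0.01,0,0,np.float64(0.58),0.02],[0.001,0.033,-0.01,0,0,np.float64(0.58),0.02],[0.001,0.034,-0.01,0,0,np.float64(0.58),0.02]]
```

Emit:
move_arm(
  deltas=[
    [0,0,-0.01,0,0,0,0.02],
    [0,0,-0.02,0,0,0,0.02],
    [0,0,-0.03,0,0,0,0.02],
    [0,0,-0.03,0,0,0,0.02],
    [0,0,-0.03,0,0,0,0.02],
    [0,0,-0.02,0,0,0,0.02],
    [0,0,0,0,0,0,0.02],
    [0,0,0,0,0,0,0.02],
  ],
)

```text
clock: 5.95
ee_pos: [0.513, -0.2626, 0.1679]
orientation: [-0.202, -3.134, -0.0]
ft_force: [-0.6, -0.3, -1.5]
grip_width: 0.0352
```

Emit:
move_arm(
  deltas=[
    [-0.001,0.03,-0.01,0,0,0.66,0.02],
    [-0.001,0.045,-0.01,0,0,0.66,0.02],
    [-0.001,0.05,-0.01,0,0,0.66,0.02],
    [-0.001,0.05,-0.02,0,0,0.66,0.02],
    [0,0.045,-0.02,0,0,0.66,0.02],
    [0.001,0.03,-0.01,0,0,0.66,0.02],
    [0.001,0.016,0,0,0,0.66,0.02],
    [0,0,0,0,0,0,0.02],
  ],
)

```text
clock: 6.95
ee_pos: [0.5572, 0.0013, 0.2474]
orientation: [-0.323, -3.123, -0.001]
ft_force: [-0.6, -0.5, -2.0]
grip_width: 0.0352
```

```bash
python3 - <<'E'
from h import *
for i in range(4): eyes.capture("wrist"); st()
K,T=camT("wrist"); im,d=eyes.capture("wrist"); cv2.imwrite("pics/w3.png",im); np.savez("w3.npz",d=d,T=T,K=K); st()
E
```

```text
t7.00 p [ 5.572e-01 -4.000e-04  2.473e-01] az 168.09 tilt [-0.0019  0.0001] F [ 0.8 -1.4 -2.3] T [-0.04  0.09  0.03] w 0.0350
t7.05 p [ 0.5573 -0.0014  0.2473] az 167.99 tilt [-0.0018 -0.0002] F [-0.3  0.3 -1.5] T [-0.02  0.07 -0.03] w 0.0351
t7.10 p [ 0.5574 -0.0019  0.2474] az 167.93 tilt [-0.0016 -0.0004] F [ 0.9 -0.1 -1.5] T [ 0.01  0.03 -0.  ] w 0.0355
t7.15 p [ 0.5575 -0.002   0.2476] az 167.91 tilt [-0.0012 -0.0004] F [ 0.5  0.  -2.3] T [0.04 0.11 0.02] w 0.0355
t7.20 p [ 0.5575 -0.0019  0.2478] az 167.91 tilt [-0.001  -0.0002] F [ 0.4  0.8 -2.6] T [0.04 0.07 0.  ] w 0.0351
```

View pics/w3.png

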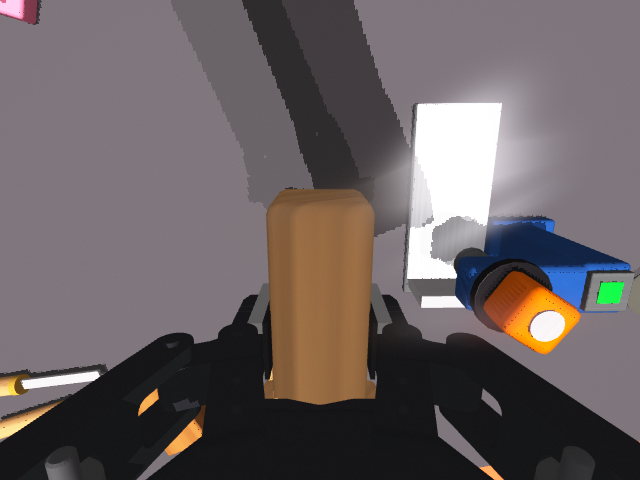

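Wrist view: the bed spans (415,103)–(500,103) down to the stop's face at about (405–455,280), with the knob at (525,310) and the tab at (610,292). I'll fit these now.

```bash
python3 - <<'E'
from h import *
z=np.load("w3.npz"); d,T,K=z["d"],z["T"],z["K"]; W=cloud(d,K,T)
v,u=np.mgrid[0:480,0:640]
print("table",np.nanmedian(W[20:90,420:600,2]))
bed=(u>395)&(u<510)&(v>95)&(v<290)&(W[...,2]>.011)&(W[...,2]<.025)
print("bedz",np.median(W[bed][:,2]))
# left (-y) edge, right edge rows 120..210 ; open edge
def fit(P):
    vx,vy,x,y=cv2.fitLine((P[:,:2]*1000).astype(np.float32),cv2.DIST_HUBER,0,.01,.01).ravel(); 
    if vx<0: vx,vy=-vx,-vy
    return (x,y),np.degrees(np.arctan2(vy,vx))
L=np.array([W[r,np.where(bed[r])[0].min()] for r in range(112,270)]); Rr=np.array([W[r,np.where(bed[r])[0].max()] for r in range(112,210)])
O=np.array([W[np.where(bed[:,c])[0].min(),c] for c in range(420,496)])
for n,P in dict(L=L,R=Rr,O=O).items(): print(n,fit(P))
stp=(u>395)&(u<470)&(v>260)&(v<320)&(W[...,2]>.05)&(W[...,2]<.064); P=W[stp]; print("stoptop",len(P),np.median(P,0))
S=np.array([W[np.where(stp[:,c])[0].min(),c] for c in range(425,452)]); print("stop near edge",fit(S))
zz=W[...,2]
kn=(u>480)&(u<600)&(v>260)&(v<360)&(zz>.180)&(zz<.195); P=W[kn]; print("knobtop",len(P),np.median(P,0),cv2.minAreaRect((P[:,:2]*1000).astype(np.float32)))
hsv=cv2.cvtColor(cv2.imread("pics/w3.png"),cv2.COLOR_BGR2HSV)
g=(hsv[...,0]>45)&(hsv[...,0]<75)&(hsv[...,1]>150)&(u>560); P=W[g]; print("tab",len(P),np.median(P,0),cv2.minAreaRect((P[:,:2]*1000).astype(np.float32)))
arm=(u>480)&(v>200)&(zz>.125)&(zz<.145)&~g; P=W[arm]; print("beamtop",len(P),np.median(P,0))
# held scoop
sc=(u>280)&(u<360)&(v>190)&(v<380); 
P=W[(u>300)&(u<340)&(v>225)&(v<370)]; print("neck top",np.median(P,0), "slope", np.polyfit(P[:,0],P[:,2],1)[0])
lo=[W[r] for r in (240,300,360)]
E
```

```text
table 0.0013913793240722672
bedz 0.01928756508635296
L ((np.float32(558.77075), np.float32(91.9611)), np.float32(-11.409654))
R ((np.float32(544.5655), np.float32(175.20346)), np.float32(-11.4605465))
O ((np.float32(483.36304), np.float32(143.9933)), np.float32(77.81909))
stoptop 610 [0.65984673 0.09423033 0.05889773]
stop near edge ((np.float32(655.08923), np.float32(93.63533)), np.float32(79.024895))
knobtop 3133 [0.61658247 0.11818449 0.18491719] ((619.2183227539062, 119.78561401367188), (35.76561737060547, 35.47169876098633), 45.80137252807617)
tab 489 [0.63378249 0.19137197 0.14174818] ((634.0037841796875, 191.4718780517578), (19.4567813873291, 16.75717544555664), 81.3922348022461)
beamtop 3627 [0.62220131 0.178039   0.13658243]
 ** On entry to DLASCL parameter number  4 had an illegal value
 ** On entry to DLASCL parameter number  4 had an illegal value
 ** On entry to DLASCL parameter number  4 had an illegal value
 ** On entry to DLASCL parameter number  4 had an illegal value
 ** On entry to DLASCL parameter number  5 had an illegal value
 ** On entry to DLASCL parameter number  4 had an illegal valueTraceback (most recent call last):
  File "<stdin>", line 24, in <module>
    c, resids, rank, s = lstsq(lhs, rhs, rcond)
                         ~~~~~^^^^^^^^^^^^^^^^^
    x, resids, rank, s = _umath_linalg.lstsq(a, b, rcond,
                         ~~~~~~~~~~~~~~~~~~~^^^^^^^^^^^^^
                                             signature=signature)
                                             ^^^^^^^^^^^^^^^^^^^^
    raise LinAlgError("SVD did not converge in Linear Least Squares")
numpy.linalg.LinAlgError: SVD did not converge in Linear Least Squares
```

```bash
python3 - <<'E'
from h import *
z=np.load("w3.npz"); d,T,K=z["d"],z["T"],z["K"]; W=cloud(d,K,T)
s,p,r=pose(); Q=r.inv().apply((W-p).reshape(-1,3)).reshape(W.shape)
for row in (230,245,260,275):
    q=Q[row]; ok=np.where((q[:,2]>-.03)&(q[:,2]<.01))[0]; ok=ok[(ok>255)&(ok<385)]
    if len(ok): print(row,ok.min(),ok.max(),q[ok.min()],q[ok.max()],np.nanmedian(q[ok],0))
im=cv2.imread("pics/w3.png"); cv2.imwrite("pics/c4.png",cv2.resize(im[180:410,230:420],None,fx=3,fy=3))
im,ds=eyes.capture("scene"); cv2.imwrite("pics/s1.png",im[100:400,200:600]); 
E
```

```text
230 267 373 [ 0.04027466 -0.01784788 -0.00938861] [ 0.04032593  0.01732853 -0.00944298] [ 0.04098532 -0.00025947 -0.01212379]
245 267 372 [ 0.03486508 -0.01816556 -0.00868968] [ 0.0347982   0.01738811 -0.00834058] [ 0.03592603 -0.00041523 -0.01213165]
260 268 372 [ 0.02976064 -0.0179232  -0.00942534] [ 0.02941262  0.01761798 -0.00831556] [ 0.03071157 -0.0002435  -0.01212607]
275 268 371 [ 0.02362429 -0.01840605 -0.00772136] [ 0.02422026  0.01737409 -0.00912473] [ 0.02535786 -0.00023687 -0.01207778]
```

View pics/c4.png

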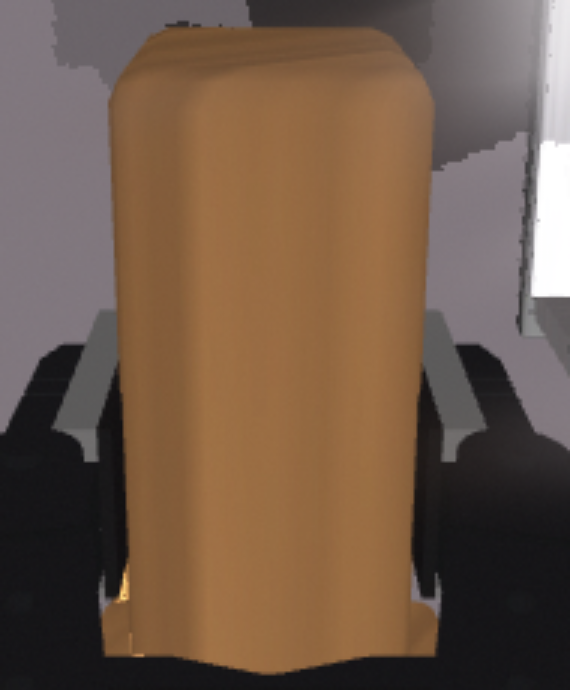

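View pics/s1.png

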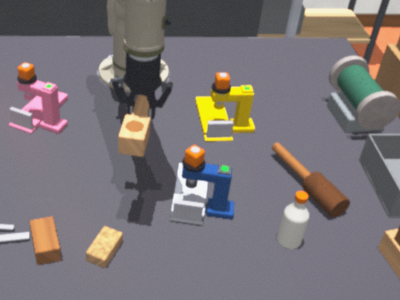

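```bash
python3 - <<'E'
from h import *
st(); plan([.4483,.1544,.2478],168.6,8,.02,rnd=4)
E
```

```text
t7.25 p [ 0.5576 -0.0017  0.248 ] az 167.91 tilt [-0.0007 -0.0002] F [-0.   0.6 -1.9] T [0.05 0.04 0.07] w 0.0354
end [0.4482432  0.15436467 0.24775219] 168.62838732078183
[[0.0174,0.0162,0.0,0,0,np.float64(-0.09),0.02],[0.0174,0.0163,0.0,0,0,np.float64(-0.09),0.02],[0.0174,0.0163,0.0,0,0,np.float64(-0.09),0.02],[0.0174,0.0163,0.0,0,0,np.float64(-0.09),0.02],[0.0174,0.0163,0.0,0,0,np.float64(-0.09),0.02],[0.0173,0.0164,0.0001,0,0,np.float64(-0.09),0.02],[0.0173,0.0164,0.0,0,0,np.float64(-0.09),0.02],[0.0173,0.0163,0.0001,0,0,np.float64(-0.09),0.02]]
```

Then it descends to TCP z of about 0.06 (underside at about 0.032).

Emit:
move_arm(
  deltas=[
    [0.016,0.015,0,0,0,-0.1,0.02],
    [0.026,0.024,0,0,0,-0.1,0.02],
    [0.03,0.028,0,0,0,-0.1,0.02],
    [0.03,0.028,0,0,0,-0.1,0.02],
    [0.022,0.021,0,0,0,-0.1,0.02],
    [0.01,0.01,0,0,0,-0.1,0.02],
    [0.005,0.0045,0,0,0,-0.1,0.02],
    [0,0,0,0,0,0,0.02],
  ],
)

```text
clock: 8.25
ee_pos: [0.4485, 0.1551, 0.2483]
orientation: [0.31, 3.126, -0.0]
ft_force: [-0.7, -0.5, -2.6]
grip_width: 0.0355
```

Emit:
move_arm(
  deltas=[
    [0,0,0.02,0,0,0,0.02],
    [0,0,0.04,0,0,0,0.02],
    [0,0,0.04,0,0,0,0.02],
    [0,0,0.04,0,0,0,0.02],
    [0,0,0.028,0,0,0,0.02],
    [0,0,0.012,0,0,0,0.02],
    [0,0,0.005,0,0,0,0.02],
    [0,0,0,0,0,0,0.02],
  ],
)

```text
clock: 9.25
ee_pos: [0.4489, 0.1557, 0.0639]
orientation: [0.31, 3.125, 0.001]
ft_force: [0.2, 0.2, -1.6]
grip_width: 0.0351
```

```bash
cat >> h.py <<'E'
U=np.array([.9803,-.1977]); N=np.array([.1977,.9803])
def clampst():
    st(); s,p,r=pose(); print("a %.4f n %.4f Fa %.1f Fn %.1f"%(p[:2]@U,p[:2]@N,np.array(s["ft_force"])[:2]@U,np.array(s["ft_force"])[:2]@N))
E
python3 - <<'E'
from h import *
im,d=eyes.capture("scene"); cv2.imwrite("pics/s2.png",cv2.resize(im[180:340,300:500],None,fx=4,fy=4,interpolation=cv2.INTER_CUBIC)); clampst()
E
```

```text
t9.30 p [0.449  0.1557 0.0642] az 168.69 tilt [0.0014 0.0004] F [-0.3  0.4 -1.3] T [0.   0.03 0.04] w 0.0352
a 0.4093 n 0.2414 Fa -0.4 Fn 0.4
```

View pics/s2.png

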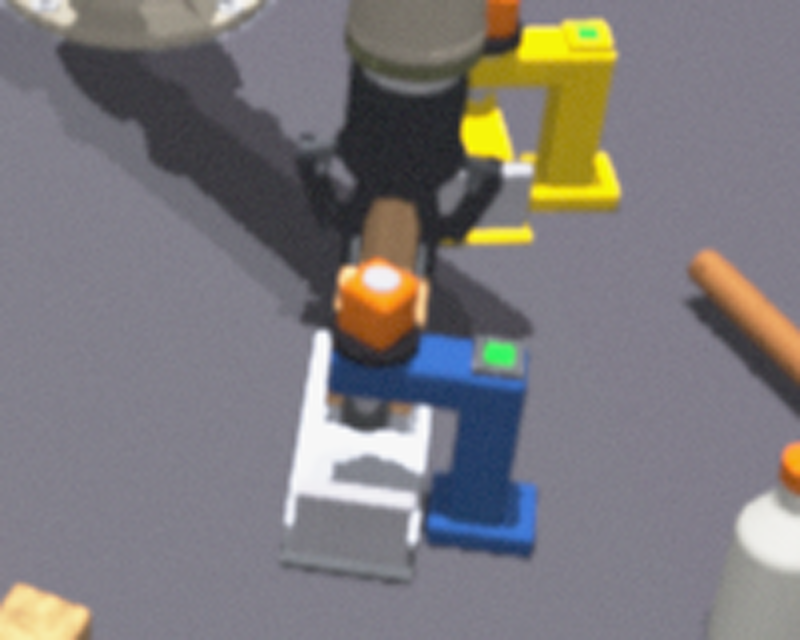

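Emit:
move_arm(
  deltas=[
    [0,-0.0007,0.005,0,0,0,0.02],
    [0,-0.0007,0.005,0,0,0,0.02],
    [0,0,0.003,0,0,0,0.02],
    [0,0,0.002,0,0,0,0.02],
    [0,0,0.001,0,0,0,0.02],
    [0,0,0.0005,0,0,0,0.02],
    [0,0,0,0,0,0,0.02],
    [0,0,0,0,0,0,0.02],
  ],
)

```text
clock: 10.3
ee_pos: [0.448, 0.1543, 0.0469]
orientation: [0.309, 3.126, 0.0]
ft_force: [-1.2, 0.3, -1.3]
grip_width: 0.0351
```

```bash
python3 - <<'E'
from h import *
clampst()
E
```

```text
t10.30 p [0.448  0.1543 0.0469] az 168.71 tilt [0.0003 0.0001] F [-1.2  0.3 -1.3] T [ 0.01  0.07 -0.02] w 0.0351
a 0.4087 n 0.2399 Fa -1.2 Fn 0.1
```

Emit:
move_arm(
  deltas=[
    [0,0,0.0004,0,0,0.1,0.02],
    [0,0,0.0004,0,0,0,0.02],
    [0,0,0.0003,0,0,0,0.02],
    [0,0,0.0002,0,0,0,0.02],
    [0,0,0.0002,0,0,0,0.02],
    [0,0,0,0,0,0,0.02],
    [0,0,0,0,0,0,0.02],
    [0,0,0,0,0,0,0.02],
  ],
)

```text
clock: 11.3
ee_pos: [0.448, 0.1545, 0.0464]
orientation: [0.311, 3.125, -0.001]
ft_force: [-6.8, -1.4, 15.5]
grip_width: 0.0352
```

```bash
python3 - <<'E'
from h import *
clampst()
E
```

```text
t11.30 p [0.448  0.1545 0.0464] az 168.63 tilt [ 0.0007 -0.0006] F [-6.8 -1.4 15.5] T [-0.48  1.15 -0.14] w 0.0352
a 0.4086 n 0.2400 Fa -6.4 Fn -2.7
```

Emit:
move_arm(
  deltas=[
    [0,0,-0.0007,0,0,0,0.02],
    [-0.002,0,0,0,0,0,0.02],
    [-0.005,0,0,0,0,0,0.02],
    [-0.007,0,0,0,0,0,0.02],
    [-0.007,0,0,0,0,0,0.02],
    [-0.005,0,0,0,0,0,0.02],
    [-0.003,0,0,0,0,0,0.02],
    [-0.001,0,0,0,0,0,0.02],
  ],
)

```text
clock: 12.3
ee_pos: [0.477, 0.1494, 0.0468]
orientation: [-0.31, -3.126, -0.001]
ft_force: [-8.2, 0.3, 11.7]
grip_width: 0.0351
```

```bash
python3 - <<'E'
from h import *
clampst()
E
```

```text
t12.30 p [0.477  0.1494 0.0468] az 168.66 tilt [-0.0003  0.0006] F [-8.2  0.3 11.7] T [ 0.12  1.5  -0.02] w 0.0351
a 0.4380 n 0.2407 Fa -8.1 Fn -1.4
```

Emit:
move_arm(
  deltas=[
    [0,-0.0003,-0.0005,0,0,0.05,0.02],
    [-0.003,-0.0003,0,0,0,0,0.02],
    [-0.006,0,0,0,0,0,0.02],
    [-0.008,0,0,0,0,0,0.02],
    [-0.008,0,0,0,0,0,0.02],
    [-0.006,0,0,0,0,0,0.02],
    [-0.003,0,0,0,0,0,0.02],
    [-0.001,0,0,0,0,0,0.02],
  ],
)

```text
clock: 13.3
ee_pos: [0.5114, 0.1411, 0.0469]
orientation: [-0.313, -3.126, -0.0]
ft_force: [-4.8, 0.7, 7.2]
grip_width: 0.0355
```

```bash
python3 - <<'E'
from h import *
clampst()
E
```

```text
t13.30 p [0.5114 0.1411 0.0469] az 168.57 tilt [-0.0004  0.0002] F [-4.8  0.7  7.2] T [ 0.12  1.01 -0.04] w 0.0355
a 0.4735 n 0.2395 Fa -4.9 Fn -0.2
```

Emit:
move_arm(
  deltas=[
    [0,0.0002,-0.0003,0,0,0,0.02],
    [-0.003,0.0002,0,0,0,0,0.02],
    [-0.005,0,0,0,0,0,0.02],
    [-0.005,0,0,0,0,0,0.02],
    [-0.003,0,0,0,0,0,0.02],
    [-0.002,0,0,0,0,0,0.02],
    [-0.001,0,0,0,0,0,0.02],
    [0,0,0,0,0,0,0.02],
  ],
)

```text
clock: 14.3
ee_pos: [0.5306, 0.1374, 0.0469]
orientation: [0.313, 3.126, 0.0]
ft_force: [-3.2, 0.2, 5.1]
grip_width: 0.0355
```

```bash
python3 - <<'E'
from h import *
clampst()
E
```

```text
t14.30 p [0.5306 0.1374 0.0469] az 168.55 tilt [0.0002 0.0002] F [-3.2  0.2  5.1] T [0.12 0.58 0.01] w 0.0355
a 0.4930 n 0.2396 Fa -3.1 Fn -0.4
```

Emit:
move_arm(
  deltas=[
    [-0.001,0.0002,0,0,0,0,0.02],
    [-0.001,0.0002,0,0,0,0,0.02],
    [-0.0006,0,0,0,0,0,0.02],
    [-0.0006,0,0,0,0,0,0.02],
    [-0.0004,0,0,0,0,0,0.02],
    [-0.0004,0,0,0,0,0,0.02],
    [-0.0004,0,0,0,0,0,0.02],
    [0,0,0,0,0,0,0.02],
  ],
)

```text
clock: 15.3
ee_pos: [0.5348, 0.137, 0.0469]
orientation: [0.313, 3.126, 0.0]
ft_force: [-4.1, 0.9, 5.8]
grip_width: 0.0355
```

```bash
python3 - <<'E'
from h import *
clampst()
E
```

```text
t15.30 p [0.5348 0.137  0.0469] az 168.56 tilt [0.     0.0001] F [-4.1  0.9  5.8] T [ 0.09  0.76 -0.04] w 0.0355
a 0.4972 n 0.2400 Fa -4.2 Fn 0.1
```

Emit:
move_arm(
  deltas=[
    [-0.0004,0,0,0,0,0,0.02],
    [-0.0004,0,0,0,0,0,0.02],
    [-0.0004,0,0,0,0,0,0.02],
    [-0.0004,0,0,0,0,0,0.02],
    [-0.0003,0,0,0,0,0,0.02],
    [-0.0003,0,0,0,0,0,0.02],
    [0,0,0,0,0,0,0.02],
    [0,0,0,0,0,0,0.02],
  ],
)

```text
clock: 16.3
ee_pos: [0.5361, 0.1367, 0.0469]
orientation: [-0.313, -3.124, 0.0]
ft_force: [-7.9, 0.3, 9.7]
grip_width: 0.0355
```

```bash
python3 - <<'E'
from h import *
clampst()
E
```

```text
t16.30 p [0.5361 0.1367 0.0469] az 168.57 tilt [-0.0015 -0.0001] F [-7.9  0.3  9.7] T [ 0.2   1.44 -0.06] w 0.0355
a 0.4985 n 0.2400 Fa -7.8 Fn -1.3
```

Emit:
move_arm(
  deltas=[
    [-0.0003,0,0,0,0,0,0.02],
    [-0.0003,0,0,0,0,0,0.02],
    [-0.0002,0,0,0,0,0,0.02],
    [0,0,0,0,0,0,0.02],
    [0,0,0,0,0,0,0.02],
    [0,0,0,0,0,0,0.02],
    [0,0,0,0,0,0,0.02],
    [0,0,0,0,0,0,0.02],
  ],
)

```text
clock: 17.3
ee_pos: [0.5361, 0.1367, 0.0469]
orientation: [-0.312, -3.123, 0.001]
ft_force: [-12.1, -0.6, 12.9]
grip_width: 0.0353
```

```bash
python3 - <<'E'
from h import *
clampst()
im,d=eyes.capture("scene"); cv2.imwrite("pics/s3.png",cv2.resize(im[180:340,300:500],None,fx=4,fy=4,interpolation=cv2.INTER_CUBIC))
im,d=eyes.capture("top"); cv2.imwrite("pics/t3.png",cv2.resize(im[160:270,220:320],None,fx=5,fy=5,interpolation=cv2.INTER_CUBIC))
E
```

```text
t17.30 p [0.5361 0.1367 0.0469] az 168.59 tilt [-0.0028 -0.0003] F [-12.1  -0.6  12.9] T [ 0.2   2.13 -0.15] w 0.0353
a 0.4986 n 0.2400 Fa -11.8 Fn -2.9
```

View pics/s3.png

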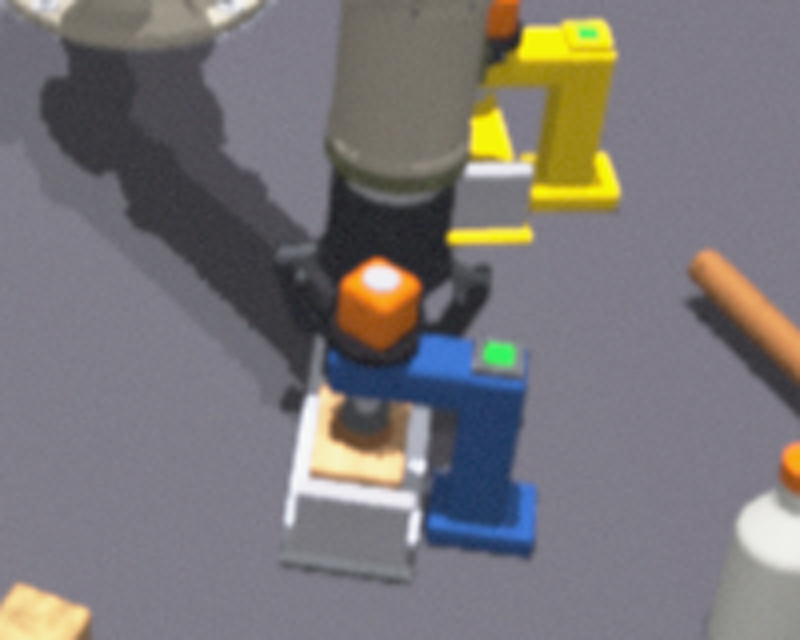

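Emit:
move_arm(
  deltas=[
    [0.0004,0,-0.0004,0,0,0,0.02],
    [0.0004,0,-0.0004,0,0,0,0.02],
    [0,0,0,0,0,0,0.02],
    [0,0,0,0,0,0,0.045],
    [0,0,0,0,0,0,0.065],
    [0,0,0,0,0,0,0.08],
    [0,0,0,0,0,0,0.08],
    [0,0,0,0,0,0,0.08],
  ],
)

```text
clock: 18.4
ee_pos: [0.5369, 0.1365, 0.0477]
orientation: [0.313, 3.126, 0.0]
ft_force: [-0.1, 0.1, 0.4]
grip_width: 0.0802
```

```bash
python3 - <<'E'
from h import *
clampst()
E
```

```text
t18.40 p [0.5369 0.1365 0.0477] az 168.56 tilt [0.0002 0.0001] F [-0.1  0.1  0.4] T [ 0.02 -0.01 -0.02] w 0.0802
a 0.4993 n 0.2399 Fa -0.1 Fn 0.1
```

Emit:
move_arm(
  deltas=[
    [0,0,-0.01,0,0,0,0.08],
    [0,0,-0.03,0,0,0,0.08],
    [0,0,-0.05,0,0,0,0.08],
    [0,0,-0.05,0,0,0,0.08],
    [0,0,-0.05,0,0,0,0.08],
    [0,0,-0.03,0,0,0,0.08],
    [0,0,-0.01,0,0,0,0.08],
    [0,0,0,0,0,0,0.08],
  ],
)

```text
clock: 19.4
ee_pos: [0.5367, 0.1366, 0.2777]
orientation: [0.313, 3.125, 0.0]
ft_force: [1.4, 0.3, -1.1]
grip_width: 0.0802
```

```bash
python3 - <<'E'
from h import *
eyes.capture("wrist")
clampst(); K,T=camT("wrist"); im,d=eyes.capture("wrist"); clampst(); cv2.imwrite("pics/w4.png",im); np.savez("w4.npz",d=d,T=T,K=K); W=cloud(d,K,T)
E
```

```text
t19.45 p [0.5364 0.1364 0.2767] az 168.57 tilt [-0.0012 -0.0003] F [ 0.8  0.5 -0.5] T [-0.01 -0.03  0.04] w 0.0797
a 0.4989 n 0.2397 Fa 0.7 Fn 0.6
t19.50 p [0.5362 0.1362 0.2762] az 168.56 tilt [-0.0021 -0.0004] F [-0.3 -0.1 -0.2] T [-0.04  0.02  0.01] w 0.0801
a 0.4987 n 0.2395 Fa -0.2 Fn -0.2
```

View pics/w4.png

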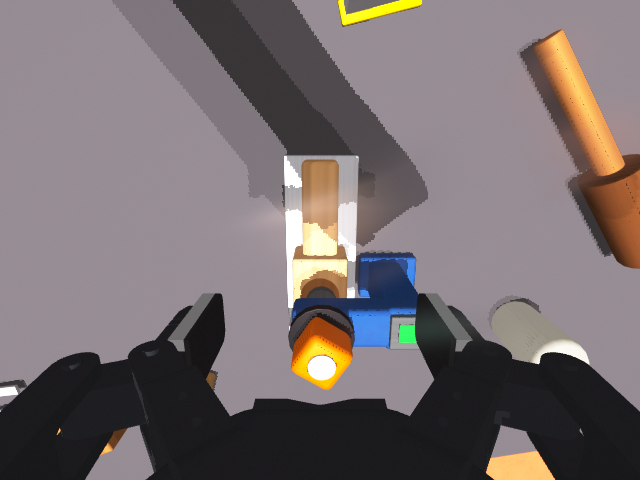

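The scoop lies centred on the bed (neck at (320,205), block at (320,270)). Its rear end is just inside the bed's open edge, as expected for 175 mm of scoop on 178 mm of bed. Next I'll measure the scoop's yaw and the knob.

```bash
python3 - <<'E'
from h import *
z=np.load("w4.npz"); d,T,K=z["d"],z["T"],z["K"]; W=cloud(d,K,T); zz=W[...,2]; v,u=np.mgrid[0:480,0:640]
def rep(n,m):
    P=W[m]; r=cv2.minAreaRect((P[:,:2]*1000).astype(np.float32)); c=np.array(r[0])/1000; print(n,m.sum(),np.median(P[:,2]),r,"a %.4f n %.4f"%(c@U,c@N))
rep("neck",(u>290)&(u<350)&(v>150)&(v<250)&(zz>.050)&(zz<.065))
rep("block",(u>285)&(u<355)&(v>240)&(v<305)&(zz>.066)&(zz<.074))
kn=(u>280)&(u<370)&(v>320)&(v<400)&(zz>.178)&(zz<.195); rep("knob",kn)
hsv=cv2.cvtColor(cv2.imread("pics/w4.png"),cv2.COLOR_BGR2HSV)
g=(hsv[...,0]>45)&(hsv[...,0]<75)&(hsv[...,1]>150)&(u>380)&(u<430)&(v>310)&(v<350); rep("tab",g)
bm=(u>365)&(u<400)&(v>305)&(v<345)&(zz>.12)&(zz<.15); print("beam top",np.median(zz[bm]))
bd=(u>285)&(u<360)&(v>150)&(v<240)&(zz>.012)&(zz<.025)
L=[W[r,np.where(bd[r])[0].min()]@np.r_[N,0] for r in range(165,240)]; R_=[W[r,np.where(bd[r])[0].max()]@np.r_[N,0] for r in range(165,240)]
print("bed n",np.median(L),np.median(R_))
E
```

```text
neck 3200 0.05910663295126725 ((530.5548095703125, 137.327392578125), (35.95248031616211, 88.37903594970703), 78.41426849365234) a 0.4930 n 0.2395
block 1902 0.06916540571727006 ((604.5869750976562, 122.33905029296875), (55.878013610839844, 50.55976867675781), 79.04369354248047) a 0.5685 n 0.2395
knob 2184 0.18478309257971223 ((618.9488525390625, 120.83140563964844), (35.689849853515625, 35.25908279418945), 46.14240646362305) a 0.5829 n 0.2408
tab 289 0.14161665915545113 ((598.4661254882812, 185.78749084472656), (90.34486389160156, 15.589424133300781), 6.467947483062744) a 0.5499 n 0.3004
beam top 0.13620801747113365
bed n 0.20261601001699409 0.28006919288730864
```

```bash
python3 - <<'E'
from h import *
clampst(); print(pose()[0]["qpos"]); plan([.6190,.1204,.25],226.1,7,.0854,rnd=4)
E
```

```text
t19.50 p [0.5362 0.1362 0.2762] az 168.56 tilt [-0.0021 -0.0004] F [-0.3 -0.1 -0.2] T [-0.04  0.02  0.01] w 0.0801
a 0.4987 n 0.2395 Fa -0.2 Fn -0.2
[ 0.30575747  0.30460823 -0.76765362  1.50425578  0.21175984  1.42035556
  0.90018326]
end [0.61905221 0.12041203 0.25000982] 226.10427957043134
[[-0.012,0.0001,0.0037,0,0,np.float64(-8.22),0.0854],[-0.0119,-0.0016,0.0038,0,0,np.float64(-8.22),0.0854],[-0.0116,-0.0033,0.0037,0,0,np.float64(-8.22),0.0854],[-0.011,-0.0049,0.0038,0,0,np.float64(-8.22),0.0854],[-0.0102,-0.0064,0.0037,0,0,np.float64(-8.22),0.0854],[-0.0092,-0.0078,0.0038,0,0,np.float64(-8.22),0.0854],[-0.008,-0.0091,0.0037,0,0,np.float64(-8.22),0.0854]]
```

Emit:
move_arm(
  deltas=[
    [-0.012,0,0.0035,0,0,-8.2,0.0854],
    [-0.012,-0.0015,0.004,0,0,-8.2,0.0854],
    [-0.0115,-0.0035,0.004,0,0,-8.2,0.0854],
    [-0.011,-0.005,0.004,0,0,-8.2,0.0854],
    [-0.01,-0.0065,0.0035,0,0,-8.2,0.0854],
    [-0.009,-0.008,0.004,0,0,-8.2,0.0854],
    [-0.008,-0.009,0.003,0,0,-8.2,0.0854],
    [0,0,0,0,0,-0.1,0.0854],
  ],
)

```text
clock: 20.5
ee_pos: [0.6191, 0.1194, 0.2493]
orientation: [1.226, -2.889, -0.002]
ft_force: [-0.9, -0.4, 0.1]
grip_width: 0.0855
```

```bash
python3 - <<'E'
from h import *
for i in range(3): eyes.capture("wrist")
clampst(); K,T=camT("wrist"); im,d=eyes.capture("wrist"); clampst(); cv2.imwrite("pics/w5.png",im); W=cloud(d,K,T); zz=W[...,2]
hsv=cv2.cvtColor(im,cv2.COLOR_BGR2HSV)
v,u=np.mgrid[0:480,0:640]
m=(zz>.176)&(zz<.195)&(u>200)&(u<450); P=W[m]; print(m.sum(),cv2.minAreaRect((P[:,:2]*1000).astype(np.float32)),np.median(P[:,2]))
plan([.6190,.1204,.178],226.1,8,.0854,rnd=4)
E
```

```text
t20.65 p [0.6187 0.1203 0.2511] az -134.06 tilt [-0.0011  0.0002] F [-0.4  0.2 -0.2] T [ 0.01  0.07 -0.03] w 0.0853
a 0.5827 n 0.2402 Fa -0.4 Fn 0.1
t20.70 p [0.6188 0.1203 0.2515] az -134.03 tilt [-0.0005 -0.    ] F [ 0.9 -0.9 -1. ] T [ 0.02 -0.04  0.01] w 0.0851
a 0.5828 n 0.2402 Fa 1.1 Fn -0.7
3483 ((619.352294921875, 119.80339050292969), (35.13319396972656, 36.09334945678711), 45.725059509277344) 0.18495432896400615
end [0.61898848 0.12035882 0.17797335] -134.03487238390318
[[-0.0,-0.0,0.0092,0,0,0.0,0.0854],[-0.0,-0.0,0.0092,0,0,0.0,0.0854],[-0.0,-0.0,0.0092,0,0,0.0,0.0854],[-0.0,-0.0,0.0092,0,0,0.0,0.0854],[-0.0001,-0.0,0.0092,0,0,0.0,0.0854],[-0.0,-0.0,0.0092,0,0,0.0,0.0854],[-0.0001,-0.0,0.0091,0,0,0.0,0.0854],[-0.0,-0.0001,0.0092,0,0,0.0,0.0854]]
```

View pics/w5.png

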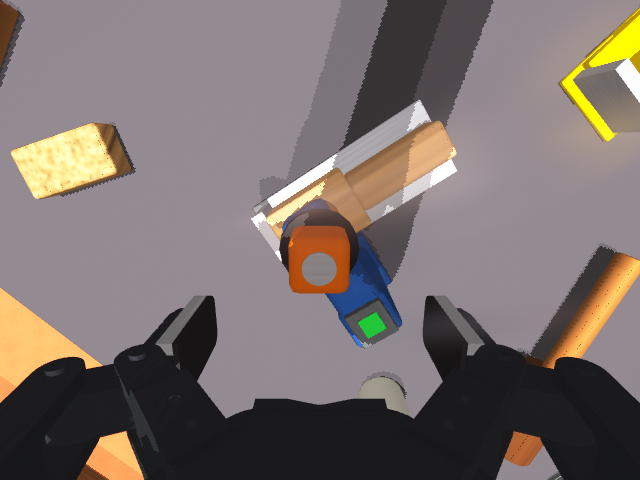

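The knob's faces are square to the view, with its top centred at (319,268). The tab (372,325) is visible, and the glue bottle is well clear. I'll descend and close.

Emit:
move_arm(
  deltas=[
    [0,0,0.015,0,0,0,0.0854],
    [0,0,0.02,0,0,0,0.0854],
    [0,0,0.02,0,0,0,0.0854],
    [0,0,0.01,0,0,0,0.0854],
    [0,0,0.006,0,0,0,0.07],
    [0,0,0.0025,0,0,0,0.055],
    [0,0,0,0,0,0,0.04],
    [0,0,0,0,0,0,0.02],
  ],
)

```text
clock: 21.7
ee_pos: [0.6194, 0.1203, 0.1789]
orientation: [-1.229, 2.891, 0.0]
ft_force: [-2.0, 0.4, 2.4]
grip_width: 0.0352
```

Emit:
move_arm(
  deltas=[
    [0,0,0,0,0,0,0.02],
    [0,0,0,0,0,0,0.02],
    [0,0,0,0,0,0,0.02],
    [0,0,0,0,0,0,0.02],
    [0,0,0,0,0,0,0.02],
    [0,0,0,0,0,0,0.02],
    [0,0,0,0,0,0,0.02],
    [0,0,0,0,0,0,0.02],
  ],
)

```text
clock: 22.7
ee_pos: [0.6194, 0.1203, 0.1789]
orientation: [-1.229, 2.89, 0.0]
ft_force: [-2.3, 0.2, 5.4]
grip_width: 0.0351
```

```bash
cat >> h.py <<'E'
def tab(tag):
    v,u=np.mgrid[0:480,0:640]
    for n in ("scene","wrist"):
        K,T=camT(n); im,d=eyes.capture(n); W=cloud(d,K,T); zz=W[...,2]
        c=project([.634,.191,.145],K,T)[0].astype(int); 
        hsv=cv2.cvtColor(im,cv2.COLOR_BGR2HSV)
        near=(abs(W[...,0]-.634)<.025)&(abs(W[...,1]-.191)<.025)
        g=near&(hsv[...,0]>45)&(hsv[...,0]<75)&(hsv[...,1]>120); r=near&((hsv[...,0]<8)|(hsv[...,0]>172))&(hsv[...,1]>120)
        P=W[g]; b=near&~g&~r&(zz>.128)&(zz<.142)
        print(n,c,"green",g.sum(),"red",r.sum(),"z med/90/max",np.round([np.median(P[:,2]),np.percentile(P[:,2],85),P[:,2].max()],4) if len(P) else None,"beam",np.nanmedian(zz[b]) if b.any() else None)
        x0=max(0,min(560,c[0]-40)); y0=max(0,min(420,c[1]-30)); cv2.imwrite(f"pics/{n}_{tag}.png",cv2.resize(im[y0:y0+60,x0:x0+80],None,fx=6,fy=6,interpolation=cv2.INTER_CUBIC))
E
python3 - <<'E'
from h import *
clampst(); tab("k0")
E
```

```text
t22.70 p [0.6194 0.1203 0.1789] az -133.93 tilt [0.0008 0.0004] F [-2.3  0.2  5.4] T [ 0.09  0.61 -0.23] w 0.0351
a 0.5834 n 0.2404 Fa -2.3 Fn -0.3
scene [423 266] green 35 red 25 z med/90/max [0.1403 0.1419 0.1441] beam 0.13569641848287095
wrist [392 395] green 19 red 0 z med/90/max [0.1417 0.1422 0.1429] beam 0.1375746090190489
```

View pics/scene_k0.png

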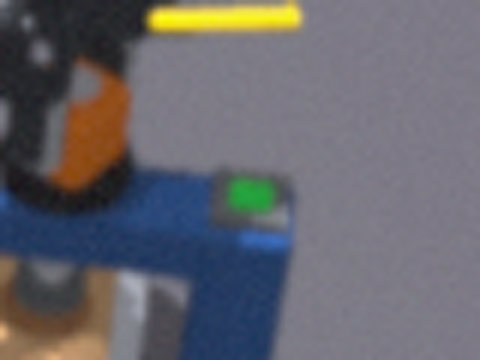

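View pics/wrist_k0.png

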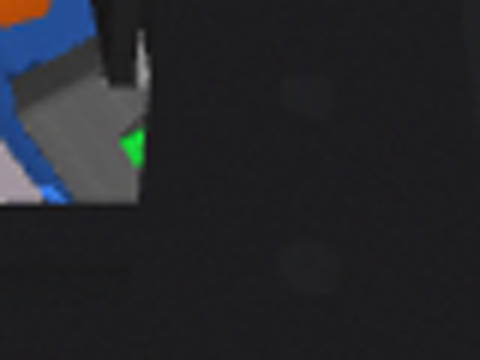

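The knob is gripped and the tab is flush (z about 0.141). Now I'll turn clockwise (+z of the tool).

Emit:
move_arm(
  deltas=[
    [0,0,0,0,0,5,0.02],
    [0,0,0,0,0,7,0.02],
    [0,0,0,0,0,7,0.02],
    [0,0,0,0,0,7,0.02],
    [0,0,0,0,0,7,0.02],
    [0,0,0,0,0,7,0.02],
    [0,0,0,0,0,5,0.02],
    [0,0,0,0,0,0,0.02],
  ],
)

```text
clock: 23.8
ee_pos: [0.6192, 0.1207, 0.1789]
orientation: [-0.028, 3.141, 0.001]
ft_force: [-3.4, 1.2, 6.2]
grip_width: 0.035
```

```bash
python3 - <<'E'
from h import *
clampst(); tab("k1")
E
```

```text
t23.80 p [0.6192 0.1207 0.1789] az -178.96 tilt [0.0006 0.0005] F [-3.4  1.2  6.2] T [ 0.13  0.84 -0.21] w 0.0350
a 0.5831 n 0.2408 Fa -3.6 Fn 0.5
scene [423 266] green 34 red 24 z med/90/max [0.1403 0.1418 0.143 ] beam 0.1355379297569984
wrist [461 318] green 927 red 0 z med/90/max [0.1417 0.1423 0.1434] beam 0.1369547921366039
```

View pics/scene_k1.png

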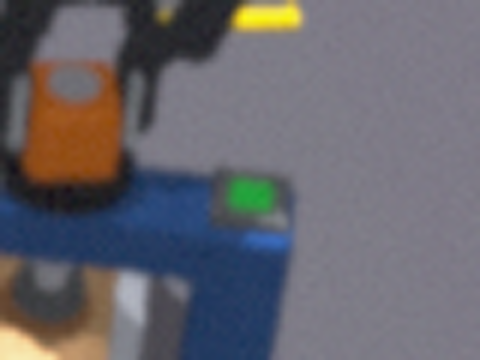

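Emit:
move_arm(
  deltas=[
    [0,0,0,0,0,4,0.02],
    [0,0,0,0,0,4,0.02],
    [0,0,0,0,0,4,0.02],
    [0,0,0,0,0,4,0.02],
    [0,0,0,0,0,4,0.02],
    [0,0,0,0,0,4,0.02],
    [0,0,0,0,0,0,0.02],
    [0,0,0,0,0,0,0.02],
  ],
)

```text
clock: 24.9
ee_pos: [0.6192, 0.1209, 0.1789]
orientation: [0.623, 3.079, 0.002]
ft_force: [-2.9, 1.7, 5.4]
grip_width: 0.0351
```

```bash
python3 - <<'E'
from h import *
clampst(); tab("k2")
E
```

```text
t24.90 p [0.6192 0.1209 0.1789] az 157.11 tilt [0.0005 0.0009] F [-2.9  1.7  5.4] T [ 0.23  0.84 -0.24] w 0.0351
a 0.5831 n 0.2410 Fa -3.2 Fn 1.1
scene [423 266] green 35 red 28 z med/90/max [0.1404 0.1426 0.1448] beam 0.13576100745165998
wrist [468 261] green 1079 red 1 z med/90/max [0.1417 0.1423 0.1436] beam 0.1370780886713032
```

Still flush after 69°. Continuing.

Emit:
move_arm(
  deltas=[
    [0,0,0,0,0,4,0.02],
    [0,0,0,0,0,4,0.02],
    [0,0,0,0,0,4,0.02],
    [0,0,0,0,0,4,0.02],
    [0,0,0,0,0,4,0.02],
    [0,0,0,0,0,4,0.02],
    [0,0,0,0,0,0,0.02],
    [0,0,0,0,0,0,0.02],
  ],
)

```text
clock: 26.0
ee_pos: [0.6193, 0.1211, 0.1789]
orientation: [1.248, 2.883, 0.002]
ft_force: [-2.0, 2.4, 6.3]
grip_width: 0.0348
```

```bash
python3 - <<'E'
from h import *
clampst(); tab("k3")
E
```

```text
t26.00 p [0.6193 0.1211 0.1789] az 133.19 tilt [0.0008 0.0013] F [-2.   2.4  6.3] T [ 0.51  0.7  -0.21] w 0.0348
a 0.5832 n 0.2412 Fa -2.5 Fn 2.0
scene [423 266] green 35 red 16 z med/90/max [0.141  0.1427 0.1447] beam 0.135112608005014
wrist [449 204] green 1226 red 14 z med/90/max [0.1417 0.1423 0.1439] beam 0.13717025508462827
```

View pics/wrist_k3.png

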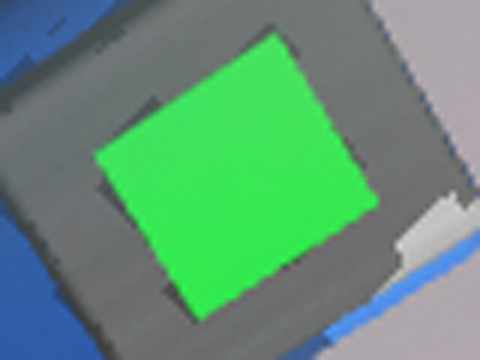

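Emit:
move_arm(
  deltas=[
    [0,0,0,0,0,4,0.02],
    [0,0,0,0,0,4,0.02],
    [0,0,0,0,0,4,0.02],
    [0,0,0,0,0,4,0.02],
    [0,0,0,0,0,4,0.02],
    [0,0,0,0,0,2,0.02],
    [0,0,0,0,0,0,0.02],
    [0,0,0,0,0,0,0.02],
  ],
)

```text
clock: 27.1
ee_pos: [0.6195, 0.1213, 0.1789]
orientation: [1.775, 2.592, 0.003]
ft_force: [-1.9, 3.7, 6.1]
grip_width: 0.0351
```

```bash
python3 - <<'E'
from h import *
clampst(); tab("k4")
E
```

```text
t27.10 p [0.6195 0.1213 0.1789] az 111.21 tilt [0.0011 0.0016] F [-1.9  3.7  6.1] T [ 0.71  0.58 -0.1 ] w 0.0351
a 0.5833 n 0.2414 Fa -2.6 Fn 3.2
scene [423 266] green 47 red 22 z med/90/max [0.146  0.1481 0.1502] beam 0.13531356850239418
wrist [407 162] green 1548 red 0 z med/90/max [0.1479 0.1486 0.1503] beam 0.13696290436138994
```

The tab is up 6.2 mm. I need about 3.8 mm more, which is about 12° of knob.

Emit:
move_arm(
  deltas=[
    [0,0,0,0,0,3,0.02],
    [0,0,0,0,0,3,0.02],
    [0,0,0,0,0,3,0.02],
    [0,0,0,0,0,2,0.02],
    [0,0,0,0,0,0.5,0.02],
    [0,0,0,0,0,0,0.02],
    [0,0,0,0,0,0,0.02],
    [0,0,0,0,0,0,0.02],
  ],
)

```text
clock: 28.2
ee_pos: [0.6196, 0.1213, 0.1789]
orientation: [-2.025, -2.402, -0.003]
ft_force: [-0.6, 4.0, 6.1]
grip_width: 0.035
```

```bash
python3 - <<'E'
from h import *
clampst(); tab("k5")
E
```

```text
t28.20 p [0.6196 0.1213 0.1789] az 99.72 tilt [0.0014 0.0016] F [-0.6  4.   6.1] T [0.77 0.47 0.05] w 0.0350
a 0.5834 n 0.2414 Fa -1.4 Fn 3.8
scene [423 266] green 51 red 19 z med/90/max [0.1484 0.1513 0.1534] beam 0.13535358064002184
wrist [379 146] green 1652 red 0 z med/90/max [0.1515 0.1521 0.1536] beam 0.13693829256570358
```

View pics/wrist_k5.png

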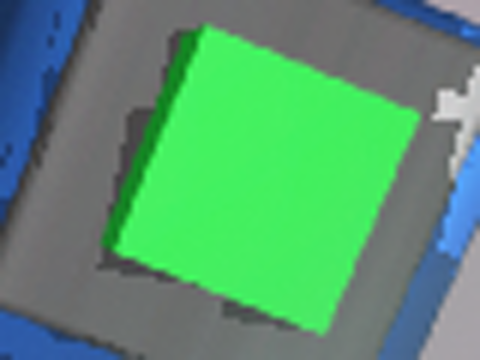

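View pics/scene_k5.png

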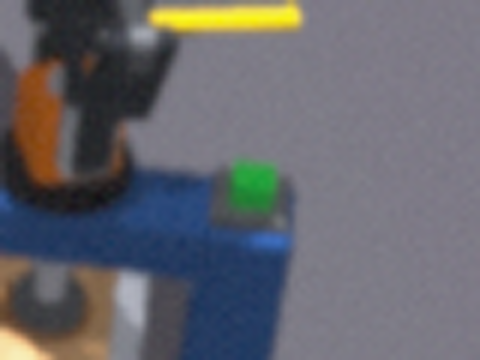

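The tab is 9.8 mm up and all green. I'll release and rise.

Emit:
move_arm(
  deltas=[
    [0,0,0,0,0,0,0.045],
    [0,0,0,0,0,0,0.065],
    [0,0,0,0,0,0,0.08],
    [0,0,0,0,0,0,0.0854],
    [0,0,0,0,0,0,0.0854],
    [0,0,-0.01,0,0,0,0.0854],
    [0,0,-0.03,0,0,0,0.0854],
    [0,0,-0.04,0,0,0,0.0854],
  ],
)

```text
clock: 29.3
ee_pos: [0.6189, 0.1198, 0.2589]
orientation: [-2.028, -2.398, 0.002]
ft_force: [0.3, 0.9, -0.7]
grip_width: 0.0853
```

Emit:
move_arm(
  deltas=[
    [0.01,0,-0.03,0,0,0,0.0854],
    [0,-0.02,-0.02,0,0,-8,0.0854],
    [0,-0.03,0,0,0,-8,0.0854],
    [0,-0.03,0,0,0,-8,0.0854],
    [0,-0.03,0,0,0,-8,0.0854],
    [0,-0.01,0,0,0,-8,0.0854],
    [0,0,0,0,0,0,0.0854],
    [0,0,0,0,0,0,0.0854],
  ],
)

```text
clock: 30.3
ee_pos: [0.5101, 0.0817, 0.3086]
orientation: [1.09, 2.946, 0.001]
ft_force: [-0.1, 0.2, 0.1]
grip_width: 0.0853
```

```bash
python3 - <<'E'
from h import *
for i in range(3): eyes.capture("wrist")
clampst(); tab("k6")
K,T=camT("wrist"); im,d=eyes.capture("wrist"); cv2.imwrite("pics/w6.png",im); W=cloud(d,K,T); np.savez("w6.npz",d=d,T=T,K=K)
im,d=eyes.capture("scene"); cv2.imwrite("pics/s6.png",im)
E
```

```text
t30.45 p [0.5101 0.0818 0.3081] az 139.51 tilt [-0.0002  0.0005] F [ 0.2 -0.4  0.4] T [-0.03  0.02 -0.02] w 0.0853
a 0.4839 n 0.1810 Fa 0.3 Fn -0.4
scene [423 266] green 49 red 15 z med/90/max [0.1489 0.151  0.1541] beam 0.13542829196630235
wrist [510 252] green 529 red 0 z med/90/max [0.151  0.1519 0.1532] beam 0.13656238254459804
```

View pics/w6.png

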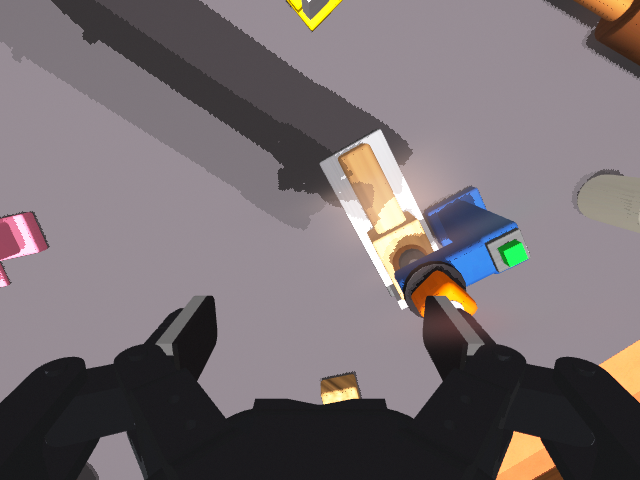

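View pics/s6.png

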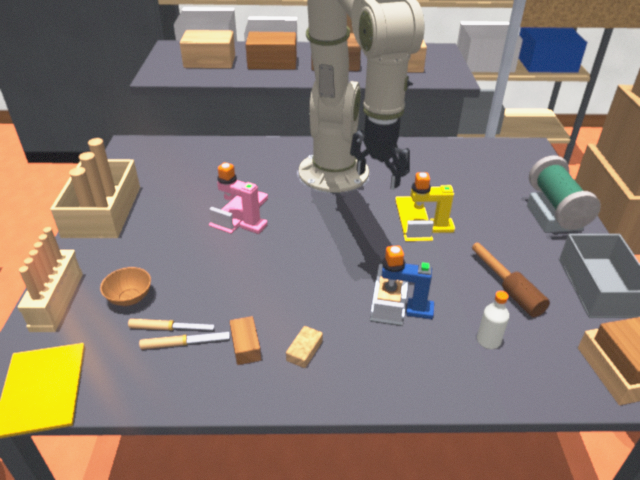

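The tab stands at (513,252) and is all green, the scoop is on the bed, and everything else is unmoved. One last check on square, centred and gap.

```bash
python3 - <<'E'
from h import *
z=np.load("w6.npz"); d,T,K=z["d"],z["T"],z["K"]; W=cloud(d,K,T); zz=W[...,2]
a=W[...,:2]@U; n=W[...,:2]@N
def rep(t,m):
    P=W[m]; r=cv2.minAreaRect((P[:,:2]*1000).astype(np.float32)); print(t,m.sum(),"z %.4f"%np.median(P[:,2]),np.round(r[1],1),"ang %.1f"%r[2],"a %.4f..%.4f n %.4f..%.4f"%(*np.percentile(a[m],[1,99]),*np.percentile(n[m],[1,99])))
reg=(n>.19)&(n<.285)
rep("neck",reg&(a>.44)&(a<.53)&(zz>.05)&(zz<.065))
rep("block",reg&(a>.53)&(a<.63)&(zz>.063)&(zz<.074))
rep("stop",reg&(a>.61)&(a<.64)&(zz>.052)&(zz<.062))
rep("bed",reg&(a>.44)&(a<.60)&(zz>.012)&(zz<.024))
E
```

```text
neck 2571 z 0.0566 [36.1 81.4] ang 78.5 a 0.4494..0.5291 n 0.2218..0.2569
block 1806 z 0.0667 [56.  78.6] ang 78.5 a 0.5438..0.6144 n 0.2117..0.2665
stop 78 z 0.0588 [ 8.2 13. ] ang 79.8 a 0.6230..0.6358 n 0.2058..0.2139
bed 3667 z 0.0168 [ 80.  155.1] ang 78.6 a 0.4452..0.5962 n 0.2011..0.2802
```

```bash
python3 - <<'E'
from h import *
print(finish_job())
E
```

```text
the job is handed in; nothing more can be done
None
```

The scoop is clamped and the job is handed in, at about 31 s of the 72 s allowed. I laid the scoop on the blue clamp's grey bed and slid it in level under the foot until it met the end stop at about 12 N. I then turned the orange knob about 126° clockwise in one grasp, let go and backed away.

What the last checks showed:
- **Tab:** it stands about 9.3 to 9.8 mm up by the wrist camera and about 8.5 mm by the coarser scene camera. Only green shows, with no red, and it held after I let go.
- **Square:** the scoop's yaw matches the bed's within about 0.1 to 0.2°.
- **Centred:** the scoop is about 1.3 mm off the bed's centre line, so slightly off but close.
- **Against the stop:** the rear end lies where a fully home scoop should. Contact also came within 1 mm of the predicted place. The front face itself was hidden from the cameras.
- **Other things on the bench:** all looked unmoved in the last scene picture, and the robot is touching nothing.

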